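# Blow out a derailleur pivot, then hold its cage arm wound to the stop

### The job

The derailleur in the bench fixture has grit in its pivot: pick up the small cordless air duster (it is already running), point its nozzle squarely at the orange-rimmed window in the pivot barrel from two or three centimetres away and keep it steady there for a good two seconds, then stand the duster upright on the bench again and let go of it. After that, swing the spring-loaded cage arm forward, away from the robot, until it is fully home against its stop, and finish while still holding it there with the fingers. Do not push the pliers, the tape measure or the blue-capped bottle about, and do not knock the duster over.

Things in the scene. Friction and masses are not known exactly. Their poses are not given: they have to be found in the camera images.
- duster_center (a point): Centre, half-way up (39 mm above its underside), of the small grey cordless air duster, a loose upright rounded block 44 (its x) x 38 (its y) x 78 mm (z), 0.11 to 0.22 kg. Its own +x is the way the nozzle points, z is up. Grasp it from above across its two flat 36 mm wide sides (closing along its y).
- duster: The same duster; origin at the centre of its underside, axes as above.
- nozzle (a point): Outer tip of the duster's thin level steel nozzle tube (8 mm thick), 66 mm ahead (+x) of the duster's upright middle axis and 62 mm above its underside, so 23 mm above duster_center; x points out along the tube.
- window (a point): Centre of the black clean-out window with orange rim (22 mm square) in the side of the derailleur's dark upright pivot barrel (38 mm thick), 88 mm above the bench. The point's axes are the fixture's: the window looks along -x, roughly towards the robot, so the nozzle must stand on the -x side and point along +x. The fixture's base plate under it is 10 mm thick and reaches 14 mm in front of the window.
- fixture: Fixed grey bench fixture (base 150 x 116 mm) with a derailleur lying on its side, bolted by its hanger to a post behind and to the left of the barrel. Origin on the bench under the pivot barrel's upright axis; x runs away from the window (roughly away from the robot), y left, z up. Nothing but the low base plate (10 mm) lies under the cage arm.
- pivot (a point): Point on the upright axis of the cage arm's pivot, 117 mm above the bench, at the middle of the arm's thickness.
- cage_grip (a point): Point on the middle line of the cage arm, 58 mm out from the pivot axis, at half its thickness (117 mm above the bench); the point's x runs outward along the arm, z up. Here the arm is 22 mm wide with straight sides and 20 mm thick (107 to 127 mm above the bench) and free all round: it can be pinched across its width from above or pushed on its near side.
- cage_end (a point): Centre of the toothed tension pulley at the free end of the cage arm, 92 mm out from the pivot axis, same height; pulley 30 mm across.
- cage (a joint): Angle of the cage arm about its upright pivot, rad: 0 where the spring rests it, pointing to the right (105 degrees clockwise from the fixture's x, seen from above); grows counter-clockwise seen from above, as the arm's end goes forward, away from the robot; 1.1 (63 degrees) is the hard stop at the red pin. The spring pulls it back always: about 0.15 N m at rest, 0.35 N m at the stop (about 6 N at cage_grip).
- pliers: Red-handled pliers lying on the bench on the right, 56 x 180 x 14 mm, loose; leave alone.
- tape_measure: Grey and black tape measure, 37 x 84 x 63 mm, loose, to the left of the fixture, in front of the tool case; leave alone.
- thinner_bottle: White bottle with a blue cap, 40 mm thick, 92 mm high, loose, on the right; leave alone.

How it is judged:
By the outcome, as a careful person would: the job done as asked, in the order asked, and still so for the second after the job is handed in, while the arm keeps its last pose, push and grip.
It also fails if it takes over 67 s, if anything falls off the work surface, if the arm or the gripper's body presses on something with over 40 N, if the wrist force passes 120 N, or if a joint passes its speed limit or range.

### The arm

A 6-joint arm with a two-finger parallel gripper is mounted at the origin on a cart in front of the work surface, level with it; the furniture and walls round the work are solid. World frame = base frame: x ahead of the robot, y to its left, z up, the work surface at z = 0. Lengths are in m, angles in rad, forces in N, time in s.
With the tool pointing down it reaches from about 0.25 to 0.725 m from the base axis. Payload 9.7 kg.
Tool frame: the origin (TCP) lies midway between the tips of the shut fingers; the grasp point (between the pads) lies 19 mm behind it; z points along the fingers, x is the direction in which the jaws open and shut, and the axes are right-handed (so a half turn about z gives the same grasp; the last joint's range is limited). The gripper opens to 85 mm and grips with 20 to 120 N. Pads are 22 mm wide; open, the fingers measure 114 mm over their backs; the gripper's body (76 mm by 85 mm) begins 54 mm behind the grasp point. The pads swing forward as they close: fully open they stand 13 mm farther back than shut.
Start: joints at [1.199, 0.087, 0.176, 1.66, 0, 1.571], TCP at [0.2, 0.512, 0.231] pointing down, gripper open.
Joint ranges: [-3.13, 3.13], [-0.85, 1.81], [-1.15, 1.24], [-2.2, 2.28], [-1.44, 1.52], [-3.14, 3.14]. Speed limits (rad/s): [2.22, 2.22, 2.57, 3.14, 3.14, 3.14].

### API

Orientations are given as a unit quaternion [x, y, z, w].
In Python, from plant import manip gives the robot as it stands.
- The arm moves only by the tool apply_moves, never from a script. Its argument "increments" is one flat list of numbers, 7 for each row, row after row: the shift along the world's x, y, z in m, then the turn, a rotation vector about the world's x, y, z in rad, then the finger opening in m, from 0 to 0.0854. A call has exactly 10 rows; each row shifts and turns the pose as measured when the row begins; what a row does not reach is not made up. A row lasts 1/12 s, in which the tool goes at most 41.7 mm and 7.16 degrees, less where a joint would pass 70% of its speed; a pose out of reach is approached as far as the arm can. A call is refused whole if a number of a shift passes 0.0417 or a number of a turn 0.125, either way. A call with a gripper value outside its range is refused whole. The fingers move at their own pace and stop on an object; "grip_force" is the grip in N (left out, the last holds). Time passes only in rows, so rows that do not move let the fingers close, or fill a call up. It gives the time, the measured TCP pose, the force and the opening at its end, in the units of the state.
- manip.state(): the state, without advancing time (a new reading comes with each control period).
- manip.snapshot(name): name is "scene" or "top" or "wrist"; returns the picture (384x512x3 uint8, red, green, blue); there is no depth.
- manip.camera_info(name): a dict with "camera_matrix" (3x3 intrinsics, pixels), "world_from_camera" (4x4, takes a point from camera to world coordinates). Camera axes: x right, y down, z forward; pixel columns grow to the right and rows downward; lengths in m; the calibration is good to about 2 mm. A picture is of the moment at which its call begins: read the wrist's pose just before it. camera_info takes no time and is no camera call; for the wrist camera it gives the pose at the moment of the call.
- manip.hand_in(): hands the job in, once; it reports no verdict.
The state is a dict: "time_s": time; "joint_positions": joint angles; "joint_velocities": joint speeds; "joint_efforts": joint torques, N m; "tool_pos": TCP position; "ee_rot": TCP orientation; "wrist_force": force on the tool from outside, world axes, zero at the start; "torque": the same for the moment, N m; "opening": opening from 0.0 (shut) to 1.0 (fully open).
Only numpy, scipy, OpenCV 4.12 (cv2) and the standard library are available. Lean on these libraries where they do the work, as an engineer would, in place of code of your own. Each camera call takes 0.05 s, during which the arm holds its last target.

## Working session

There is one attempt and no reset: what is moved stays moved. The work goes in short steps, Python scripts to look and compute and a tool call to move; the robot and the scene stay as the last step left them, time stands still between calls to the robot, and variables do not carry over. Pictures are saved under pics/ and viewed, and the job is handed in when it is done.

Besides the shell and the picture viewer there is one more tool, called as name(argument=value, ...) on one line, values as JSON. apply_moves: Moves the arm, as the interface text tells. Its arguments: {"type":"object","properties":{"increments":{"type":"array","items":{"type":"number"}},"grip_force":{"type":"number"}},"required":["increments"]}

```bash
mkdir -p pics; ls; python3 - <<'E'
from plant import manip
import cv2, json
s=manip.state(); print(s)
for n in ["scene","top","wrist"]:
    ci=manip.camera_info(n); print(n,ci)
    im=manip.snapshot(n); cv2.imwrite(f"pics/{n}0.png",im[:,:,::-1])
E
```

```text
pics
{'time_s': 0.0, 'joint_positions': array([ 1.19900913e+00,  8.74341355e-02,  1.75098800e-01,  1.65980653e+00,
       -1.57930039e-05,  1.57081436e+00]), 'joint_velocities': array([-0.00200594,  0.00040996, -0.00306092, -0.00189907, -0.0002338 ,
       -0.00041806]), 'joint_efforts': array([-1.08119370e-03, -5.20392358e+01,  4.64801788e+01,  1.65130338e-02,
       -5.64944025e-05,  2.75149034e-05]), 'tool_pos': array([0.19971935, 0.51219274, 0.23057921]), 'ee_rot': array([ 8.25620156e-01,  5.64225935e-01, -5.50988690e-04,  3.86122766e-04]), 'wrist_force': array([-0.84178263, -0.11643091,  0.59724147]), 'torque': array([0.05185062, 0.05666293, 0.02292198]), 'opening': 0.9975438820082795}
scene {'camera_matrix': array([[405.31261884,   0.        , 250.62386013],
       [  0.        , 405.31261884, 184.22122694],
       [  0.        ,   0.        ,   1.        ]]), 'world_from_camera': array([[ 0.66844038, -0.515232  ,  0.53639859, -0.0663916 ],
       [-0.74351861, -0.44430814,  0.49977031, -0.63648469],
       [-0.01917139, -0.73288899, -0.68007807,  0.86448331],
       [ 0.      
[... 331 characters left out ...]
221647, -0.01905438, -0.08183658],
       [ 0.01872988, -0.1017904 , -0.99462953,  1.10277247],
       [ 0.        ,  0.        ,  0.        ,  1.        ]])}
wrist {'camera_matrix': array([[305.87082453,   0.        , 252.72462984],
       [  0.        , 305.87082453, 188.46331237],
       [  0.        ,   0.        ,   1.        ]]), 'world_from_camera': array([[ 3.63281609e-01,  8.82595980e-01,  2.98413822e-01,
         1.23552397e-01],
       [ 9.31679367e-01, -3.44083720e-01, -1.16533045e-01,
         5.41042246e-01],
       [-1.72258854e-04,  3.20360312e-01, -9.47295751e-01,
         3.72619272e-01],
       [ 0.00000000e+00,  0.00000000e+00,  0.00000000e+00,
         1.00000000e+00]])}
```

View pics/scene0.png

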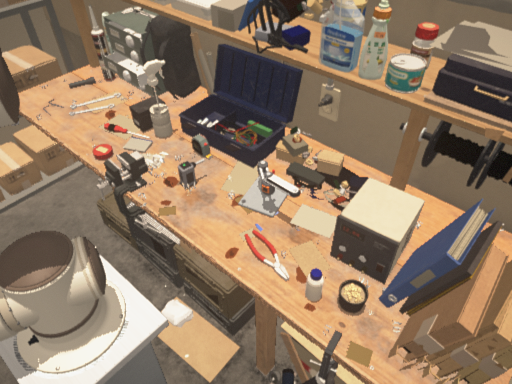

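View pics/top0.png

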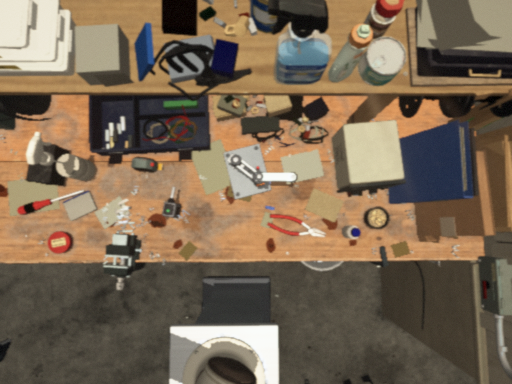

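View pics/wrist0.png

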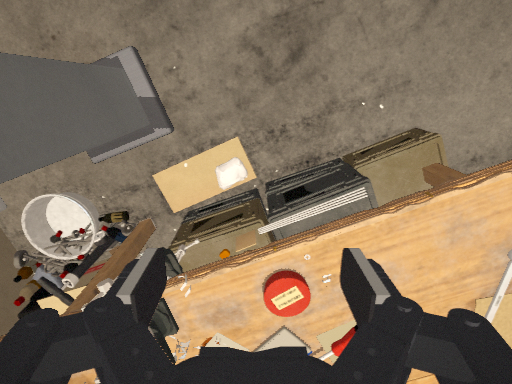

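```bash
cat > h.py <<'E'
from plant import manip
import cv2, numpy as np
def proj(ci,P):
    T=np.linalg.inv(ci["world_from_camera"]); p=T[:3,:3]@np.array(P)+T[:3,3]; q=ci["camera_matrix"]@p; return q[:2]/q[2]
def ray(ci,uv):
    K=ci["camera_matrix"];T=ci["world_from_camera"]
    d=T[:3,:3]@np.linalg.solve(K,[uv[0],uv[1],1]); return T[:3,3],d/np.linalg.norm(d)
def onz(ci,uv,z):
    o,d=ray(ci,uv); return o+d*(z-o[2])/d[2]
def tri(c1,u1,c2,u2):
    o1,d1=ray(c1,u1);o2,d2=ray(c2,u2)
    A=np.stack([d1,-d2],1);t=np.linalg.lstsq(A,o2-o1,rcond=None)[0]
    a=o1+d1*t[0];b=o2+d2*t[1];return (a+b)/2,np.linalg.norm(a-b)
def crop(src,dst,x0,y0,x1,y1,k):
    im=cv2.imread(src)[y0:y1,x0:x1]; cv2.imwrite(dst,cv2.resize(im,None,fx=k,fy=k,interpolation=cv2.INTER_CUBIC))
E
python3 - <<'E'
from h import *
crop("pics/scene0.png","pics/s1.png",150,120,310,240,5)
crop("pics/top0.png","pics/t1.png",150,130,310,250,5)
E
```

```text
(no output)
```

View pics/s1.png

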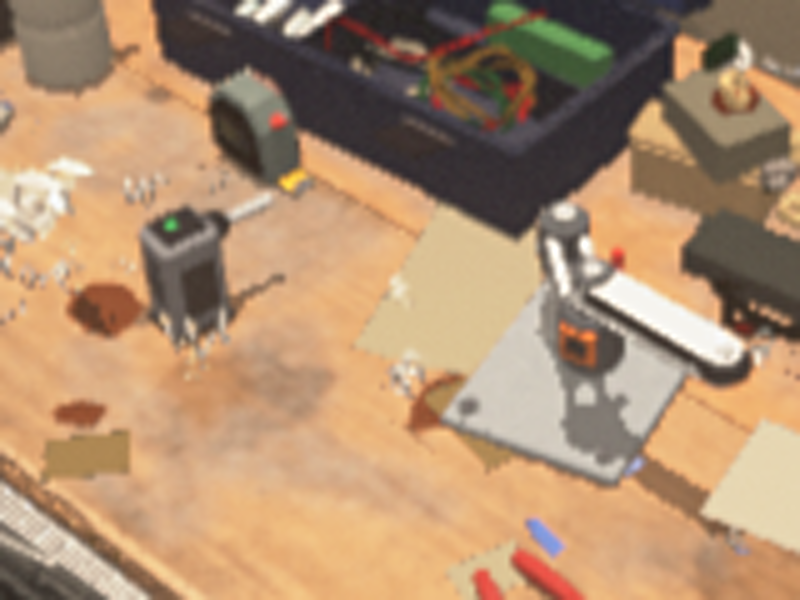

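View pics/t1.png

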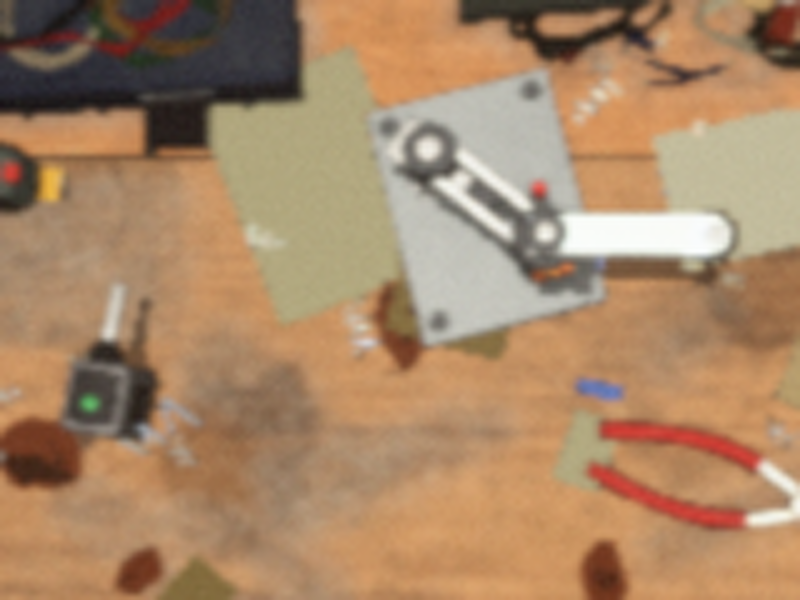

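```bash
python3 - <<'E'
from h import *
t=manip.camera_info("top");s=manip.camera_info("scene")
T=lambda x,y:((x+.5)/5-.5+150,(y+.5)/5-.5+130)
S=lambda x,y:((x+.5)/5-.5+150,(y+.5)/5-.5+120)
np.set_printoptions(precision=4,suppress=True)
print("duster top",onz(t,T(97,399),.078)); print("noz",onz(t,T(117,288),.062),tri(t,T(117,288),s,S(268,200)))
print("noz base",onz(t,T(107,348),.062))
c=[onz(t,T(*p),.010) for p in [(370,115),(545,70),(605,298),(425,347)]]
for p in c: print(p)
e=(c[0]-c[3]+c[1]-c[2]);print("yaw",np.arctan2(e[1],e[0]), "len",np.linalg.norm(e)/2); print("plate ctr",np.mean(c,0))
print("pivot",onz(t,T(546,231),.127), "arm end",onz(t,T(717,234),.127),tri(t,T(546,231),s,S(595,268)))
print("window",tri(t,T(555,271),s,S(578,345)))
for n,a in dict(tape=(10,175)).items(): print(n,onz(t,T(*a),.06))
for n,a in dict(plier1=(265,213),plier2=(325,236),bottle=(352,232),arm0=(0,0)).items(): print(n,onz(t,a,.01))
E
```

```text
duster top [0.4893 0.1506 0.078 ]
noz [0.554  0.1441 0.062 ] (array([0.5549, 0.1439, 0.0599]), np.float64(0.0017951979984832918))
noz base [0.5193 0.1491 0.062 ]
[0.6659 0.0027 0.01  ]
[ 0.694  -0.1049  0.01  ]
[ 0.5526 -0.1409  0.01  ]
[ 0.523  -0.0314  0.01  ]
yaw 0.24163277413599538 len 0.1464133170274929
plate ctr [ 0.6089 -0.0686  0.01  ]
pivot [ 0.578  -0.1026  0.127 ] arm end [ 0.5762 -0.1961  0.127 ] (array([ 0.5783, -0.1031,  0.129 ]), np.float64(0.0016667426275226624))
window (array([ 0.5603, -0.1082,  0.0871]), np.float64(0.0007692436789587914))
tape [0.6205 0.2078 0.06  ]
plier1 [ 0.4803 -0.1234  0.01  ]
plier2 [ 0.4104 -0.304   0.01  ]
bottle [ 0.422  -0.3862  0.01  ]
arm0 [1.1577 0.7137 0.01  ]
```

apply_moves(increments=[0.025, -0.03, 0, 0, 0, 0.027, 0.085, 0.025, -0.03, 0, 0, 0, 0.027, 0.085, 0.025, -0.03, 0, 0, 0, 0.027, 0.085, 0.025, -0.03, 0, 0, 0, 0.027, 0.085, 0.025, -0.03, 0, 0, 0, 0.027, 0.085, 0.025, -0.03, 0, 0, 0, 0.027, 0.085, 0.025, -0.03, 0, 0, 0, 0.027, 0.085, 0.025, -0.03, 0, 0, 0, 0.027, 0.085, 0.025, -0.03, 0, 0, 0, 0.027, 0.085, 0, 0, 0, 0, 0, 0, 0.085])

```text
time_s: 0.98
tool_pos: [0.4291, 0.2295, 0.2264]
ee_rot: [0.744, 0.668, -0.003, 0.001]
wrist_force: [0.7, 0.5, 0.2]
opening: 0.997
```

```bash
cat >> h.py <<'E'
from scipy.spatial.transform import Rotation as R
np.set_printoptions(precision=4,suppress=True)
def st():
    s=manip.state(); M=R.from_quat(s["ee_rot"]).as_matrix()
    print("t",round(s["time_s"],2),"p",s["tool_pos"],"yawx",round(np.arctan2(M[1,0],M[0,0]),4),"z",M[:,2],"q",s["joint_positions"],"F",s["wrist_force"],"op",round(s["opening"],4)); return s
E
python3 -c "
from h import *
st(); ci=manip.camera_info('wrist'); im=manip.snapshot('wrist'); cv2.imwrite('pics/w1.png',im[:,:,::-1]); print(proj(ci,[.489,.1506,.078]),proj(ci,[.554,.144,.062]))"
```

```text
t 0.98 p [0.4291 0.2295 0.2264] yawx 1.4623 z [-0.0023 -0.0058 -1.    ] q [ 0.4934 -0.0612  0.0167  1.6536 -0.004   0.602 ] F [0.7    0.472  0.1972] op 0.9967
[186.4097 234.7505] [193.5297 278.468 ]
```

View pics/w1.png

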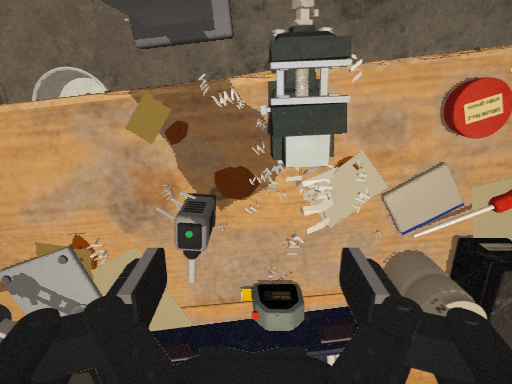

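```bash
python3 -c "
from h import *
ci=manip.camera_info('wrist');t=manip.camera_info('top')
crop('pics/w1.png','pics/w1c.png',150,180,230,300,5)
"
```

```text
(no output)
```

View pics/w1c.png

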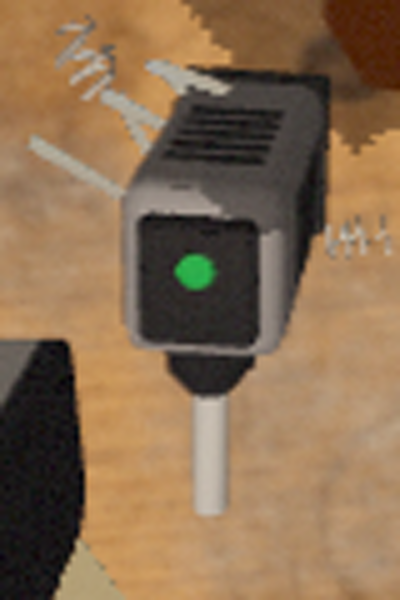

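```bash
python3 -c "
from h import *
ci=manip.camera_info('wrist')
W=lambda x,y:((x+.5)/5-.5+150,(y+.5)/5-.5+180)
c=onz(ci,W(200,280),.078);print(c);print([onz(ci,W(*p),.062) for p in [(210,513),(210,400)]])
q=[onz(ci,W(*p),.078) for p in [(139,214),(259,220),(255,346),(140,342)]];print(np.array(q),np.mean(q,0))
e=(q[3]-q[0]+q[2]-q[1]);f=q[1]-q[0]+q[2]-q[3];print(np.arctan2(e[1],e[0]),np.arctan2(-f[0],f[1]))
"
```

```text
[0.4888 0.1555 0.078 ]
[array([0.5572, 0.1425, 0.062 ]), array([0.5271, 0.1478, 0.062 ])]
[[0.4723 0.1455 0.078 ]
 [0.4763 0.1702 0.078 ]
 [0.5056 0.1645 0.078 ]
 [0.502  0.1401 0.078 ]] [0.489  0.1551 0.078 ]
-0.18639332917389917 -0.15452365242374042
```

apply_moves(increments=[0.01, -0.0125, -0.01, 0.001, 0, -0.01, 0.085, 0.01, -0.0125, -0.01, 0.001, 0, -0.01, 0.085, 0.01, -0.0125, -0.01, 0.001, 0, -0.01, 0.085, 0.01, -0.0125, -0.01, 0.001, 0, -0.01, 0.085, 0.01, -0.0125, -0.01, 0.001, 0, -0.01, 0.085, 0.006, -0.01, -0.01, 0, 0, -0.006, 0.085, 0, 0, 0, 0, 0, 0, 0.085, 0, 0, 0, 0, 0, 0, 0.085, 0, 0, 0, 0, 0, 0, 0.085, 0, 0, 0, 0, 0, 0, 0.085])

```text
time_s: 1.87
tool_pos: [0.4822, 0.1615, 0.1635]
ee_rot: [0.763, 0.646, -0.001, -0.003]
wrist_force: [-1.2, 0.3, 0.3]
opening: 0.991
```

```bash
python3 -c "
from h import *
st(); ci=manip.camera_info('wrist'); im=manip.snapshot('wrist'); cv2.imwrite('pics/w2.png',im[:,:,::-1]); print(proj(ci,[.489,.154,.078]),proj(ci,[.556,.143,.062])); np.savez('w2.npz',**ci)"
```

```text
t 1.87 p [0.4822 0.1615 0.1635] yawx 1.4045 z [-0.006   0.0027 -1.    ] q [ 0.3206 -0.022  -0.0668  1.5308  0.0045  0.4869] F [-1.2149  0.3052  0.2832] op 0.9914
[245.888  204.0497] [246.9939 266.7376]
```

View pics/w2.png

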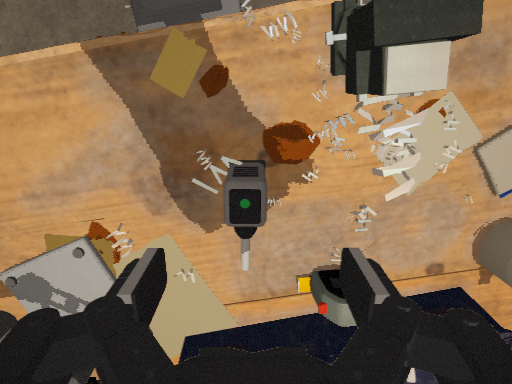

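apply_moves(increments=[0.003, -0.0035, -0.01, -0.001, -0.002, 0, 0.085, 0.003, -0.003, -0.015, -0.001, -0.002, 0, 0.085, 0.001, -0.001, -0.015, 0, -0.002, 0, 0.085, 0, 0, -0.015, 0, 0, 0, 0.085, 0, 0, -0.015, 0, 0, 0, 0.085, 0, 0, 0, 0, 0, 0, 0.085, 0, 0, 0, 0, 0, 0, 0.085, 0, 0, 0, 0, 0, 0, 0.085, 0, 0, 0, 0, 0, 0, 0.085, 0, 0, 0, 0, 0, 0, 0.085])

```text
time_s: 2.75
tool_pos: [0.4906, 0.1561, 0.093]
ee_rot: [0.762, 0.648, 0.004, 0.002]
wrist_force: [0.2, -0.7, 0.6]
opening: 0.99
```

```bash
python3 -c "
from h import *
st(); ci=manip.camera_info('wrist'); im=manip.snapshot('wrist'); cv2.imwrite('pics/w3.png',im[:,:,::-1]); print(proj(ci,[.489,.154,.078]),proj(ci,[.556,.143,.062])); np.savez('w3.npz',**ci)"
```

```text
t 2.75 p [0.4906 0.1561 0.093 ] yawx 1.41 z [ 0.0081  0.0027 -1.    ] q [ 0.308  -0.0135 -0.1943  1.3813  0.0001  0.4689] F [ 0.2303 -0.7445  0.6098] op 0.99
[250.2602 233.6797] [250.3942 310.7923]
```

View pics/w3.png

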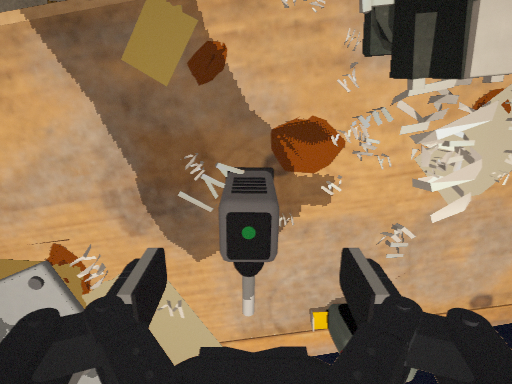

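apply_moves(increments=[0, -0.0005, -0.01, -0.001, 0.002, 0, 0.085, 0, -0.0005, -0.012, -0.001, 0.002, 0, 0.085, 0, 0, -0.012, 0, 0.002, 0, 0.085, 0, 0, -0.012, 0, 0, 0, 0.085, 0, 0, -0.012, 0, 0, 0, 0.085, 0, 0, -0.008, 0, 0, 0, 0.085, 0, 0, -0.003, 0, 0, 0, 0.085, 0, 0, 0, 0, 0, 0, 0.085, 0, 0, 0, 0, 0, 0, 0.085, 0, 0, 0, 0, 0, 0, 0.085])

```text
time_s: 3.63
tool_pos: [0.4896, 0.1546, 0.0156]
ee_rot: [0.762, 0.648, 0.0, -0.0]
wrist_force: [0.7, 0.1, 0.5]
opening: 0.996
```

```bash
python3 -c "
from h import *
st(); ci=manip.camera_info('wrist'); im=manip.snapshot('wrist'); cv2.imwrite('pics/w4.png',im[:,:,::-1])"
```

```text
t 3.63 p [0.4896 0.1546 0.0156] yawx 1.4099 z [ 0.      0.0001 -1.    ] q [ 0.3058  0.0267 -0.3054  1.2386  0.0001  0.4667] F [0.7348 0.1228 0.4869] op 0.9957
```

View pics/w4.png

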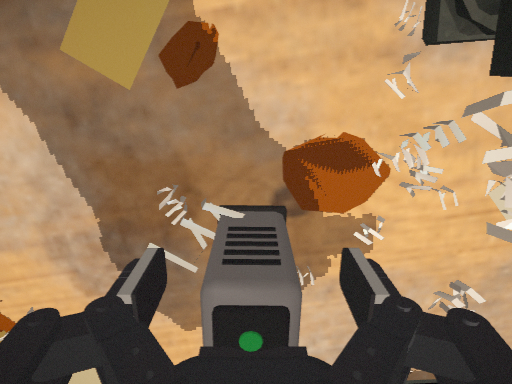

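apply_moves(increments=[0, 0, 0.001, 0, 0, 0, 0.05, 0, 0, 0.001, 0, 0, 0, 0.04, 0, 0, 0.001, 0, 0, 0, 0.03, 0, 0, 0, 0, 0, 0, 0.03, 0, 0, 0, 0, 0, 0, 0.03, 0, 0, 0, 0, 0, 0, 0.03, 0, 0, 0, 0, 0, 0, 0.03, 0, 0, 0, 0, 0, 0, 0.03, 0, 0, 0, 0, 0, 0, 0.03, 0, 0, 0, 0, 0, 0, 0.03], grip_force=50)

```text
time_s: 4.52
tool_pos: [0.491, 0.155, 0.0212]
ee_rot: [0.762, 0.648, 0.002, 0.001]
wrist_force: [0.3, 0.0, -1.1]
opening: 0.413
```

```bash
python3 -c "
from h import *
st()"
```

```text
t 4.52 p [0.491  0.155  0.0212] yawx 1.4099 z [ 0.0036  0.0011 -1.    ] q [ 0.3058  0.0227 -0.2983  1.246  -0.0001  0.4667] F [ 0.3391  0.0252 -1.0681] op 0.4126
```

apply_moves(increments=[0, 0, 0.006, 0, 0, 0, 0.03, 0, 0, 0.01, 0, 0, 0, 0.03, 0, 0, 0.01, 0, 0, 0, 0.03, -0.005, -0.01, 0.006, 0, 0, 0.02, 0.03, -0.006, -0.02, 0, 0, 0, 0.04, 0.03, -0.006, -0.025, 0, 0, 0, 0.05, 0.03, -0.006, -0.025, 0, 0, 0, 0.05, 0.03, -0.006, -0.025, 0, 0, 0, 0.05, 0.03, -0.006, -0.025, 0, 0, 0, 0.05, 0.03, -0.006, -0.015, 0, 0, 0, 0.03, 0.03])

```text
time_s: 5.35
tool_pos: [0.4501, 0.008, 0.0635]
ee_rot: [0.653, 0.757, 0.004, 0.002]
wrist_force: [-0.1, 0.5, -2.2]
opening: 0.415
```

```bash
python3 -c "
from h import *
st()"
```

```text
t 5.35 p [0.4501 0.008  0.0635] yawx 1.719 z [ 0.0091  0.0035 -1.    ] q [ 0.0156 -0.161  -0.3887  1.334   0.0033 -0.1326] F [-0.0622  0.4702 -2.2391] op 0.4152
```

apply_moves(increments=[0, -0.02, 0, -0.001, 0.002, 0.02, 0.03, 0, -0.02, 0, -0.001, 0.002, 0.02, 0.03, 0, -0.02, 0, -0.001, 0.002, 0.02, 0.03, 0, -0.02, 0, 0, 0.002, 0.015, 0.03, 0, -0.02, 0, 0, 0.001, 0.01, 0.03, 0, -0.015, 0, 0, 0, 0, 0.03, 0, -0.01, 0, 0, 0, 0, 0.03, 0, 0, 0, 0, 0, 0, 0.03, 0, 0, 0, 0, 0, 0, 0.03, 0, 0, 0, 0, 0, 0, 0.03])

```text
time_s: 6.18
tool_pos: [0.4504, -0.1264, 0.0748]
ee_rot: [0.619, 0.785, 0.003, 0.004]
wrist_force: [-0.4, -0.1, -2.8]
opening: 0.413
```

```bash
cat > look.py <<'E'
from h import *
import sys
k=sys.argv[1]
st()
for n in ["scene","top","wrist"]:
    ci=manip.camera_info(n); np.savez(f"{n}{k}.npz",**ci)
    cv2.imwrite(f"pics/{n}{k}.png",manip.snapshot(n)[:,:,::-1])
crop(f"pics/scene{k}.png",f"pics/s{k}c.png",210,150,330,240,6)
crop(f"pics/top{k}.png",f"pics/t{k}c.png",200,130,320,220,6)
E
python3 look.py 5
```

```text
t 6.18 p [ 0.4504 -0.1264  0.0748] yawx 1.8062 z [ 0.0102 -0.001  -0.9999] q [-0.2747 -0.1228 -0.3327  1.3508  0.0018 -0.51  ] F [-0.3561 -0.1146 -2.8484] op 0.4134
```

View pics/s5c.png

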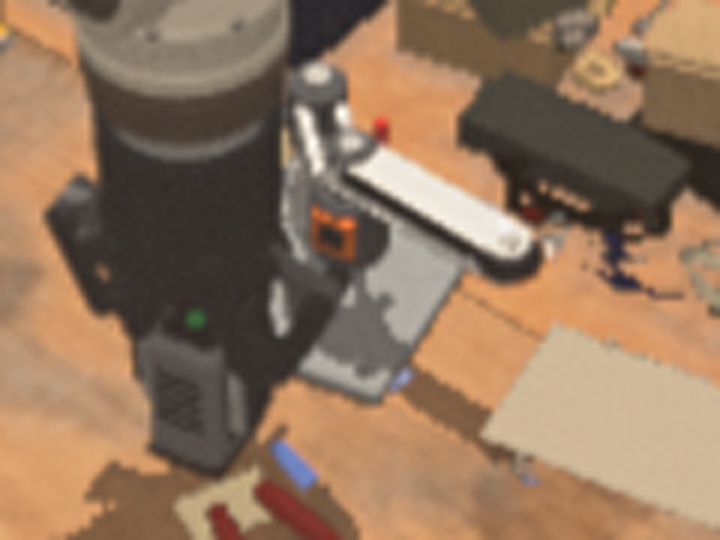

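View pics/t5c.png

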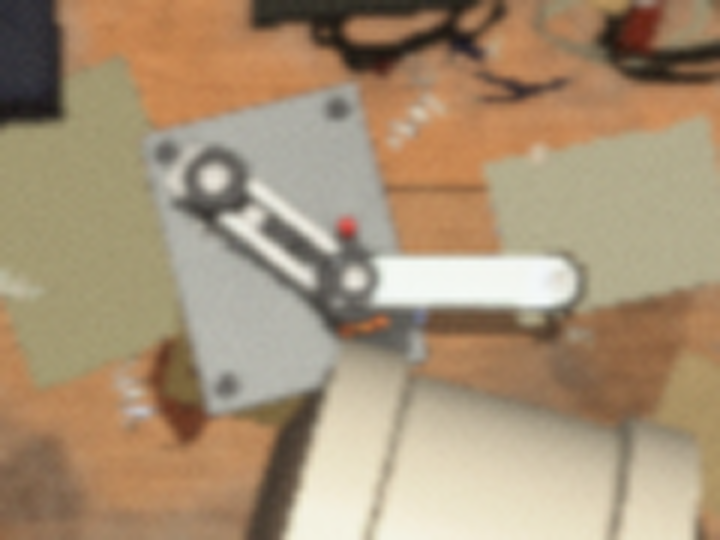

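View pics/wrist5.png

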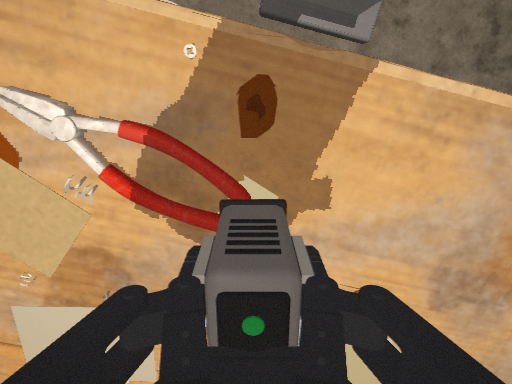

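```bash
python3 - <<'E'
from h import *
crop("pics/w3.png","pics/w3c.png",210,150,290,330,3)
crop("pics/wrist5.png","pics/w5c.png",190,180,320,360,4)
crop("pics/w4.png","pics/w4c.png",190,180,320,360,4)
a=cv2.imread("pics/w3c.png");b=cv2.imread("pics/w5c.png")
def led(f):
    im=cv2.imread(f);h=cv2.cvtColor(im,cv2.COLOR_BGR2HSV);m=cv2.inRange(h,(50,120,80),(80,255,255))
    n,l,s,c=cv2.connectedComponentsWithStats(m);i=1+np.argmax(s[1:,4]);return c[i],s[i]
for f in ["w1","w2","w3","w4","wrist5"]: print(f,led(f"pics/{f}.png"))
E
```

```text
w1 (array([188.5778, 234.0444]), array([185, 231,   8,   7,  45], dtype=int32))
w2 (array([244.2941, 203.0735]), array([240, 199,  10,   9,  68], dtype=int32))
w3 (array([248. , 232.5]), array([242, 227,  13,  12, 132], dtype=int32))
w4 (array([250.3514, 340.9561]), array([239, 331,  24,  21, 387], dtype=int32))
wrist5 (array([252.704 , 325.4914]), array([242, 316,  23,  20, 348], dtype=int32))
```

View pics/w3c.png

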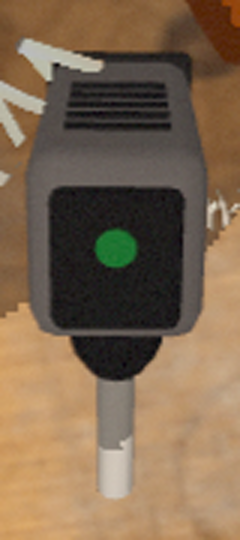

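View pics/w4c.png

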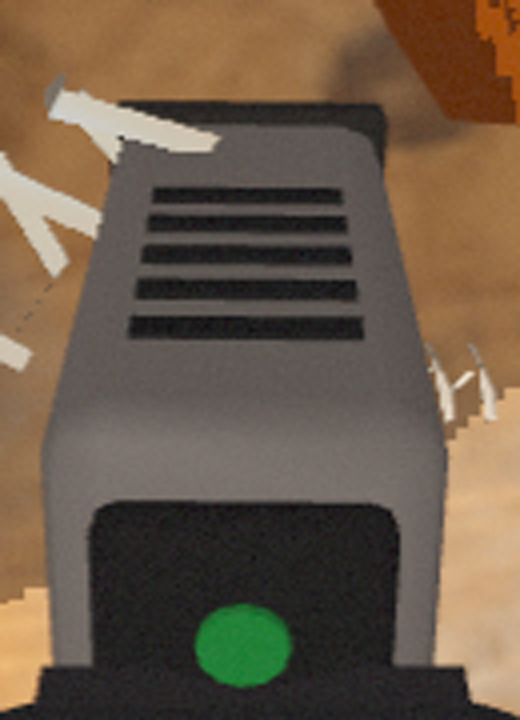

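View pics/w5c.png

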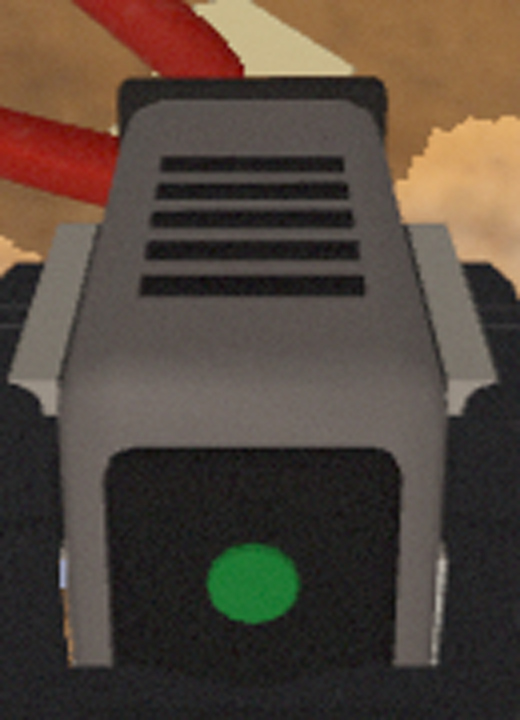

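```bash
python3 - <<'E'
from h import *
# wrist cam fixed in tool: get tool->cam from current
s=manip.state();ci=manip.camera_info("wrist");K=ci["camera_matrix"]
def TT(p,q): T=np.eye(4);T[:3,:3]=R.from_quat(q).as_matrix();T[:3,3]=p;return T
X=np.linalg.inv(TT(s["tool_pos"],s["ee_rot"]))@ci["world_from_camera"]
print(X)
w4T=TT([.4896,.1546,.0156],R.from_matrix(np.c_[[np.cos(1.4099),np.sin(1.4099),0],[np.sin(1.4099),-np.cos(1.4099),0],[0,0,-1]]).as_quat())@X
c4={"camera_matrix":K,"world_from_camera":w4T}
w4=dict(sl=[(153,195),(342,195),(148,224),(346,224),(142,254),(352,255),(137,289),(357,291),(129,327),(364,328)],top=[(91,503),(400,503),(243,645)])
w5=dict(sl=[(161,164),(344,164),(156,191),(349,191),(151,218),(353,219),(146,249),(359,250),(140,286),(365,286)],top=[(106,450),(400,450),(253,583)])
px=lambda p:np.array([(p[0]+.5)/4-.5+190,(p[1]+.5)/4-.5+180])
D=TT([.4905,.1545,0],[0,0,np.sin(-.161/2),np.cos(-.161/2)]);Di=np.linalg.inv(D)
obj=[]
for kind in ["sl","top"]:
    for p in w4[kind]:
        o,d=ray(c4,px(p)); o=(Di@np.r_[o,1])[:3]; d=Di[:3,:3]@d
        t=(-.022-o[0])/d[0] if kind=="sl" else (.078-o[2])/d[2]
        obj.append(o+t*d)
obj=np.array(obj);print(obj)
im=np.array([px(p) for k in ["sl","top"] for p in w5[k]])
c5=dict(np.load("wrist5.npz"))
for nm,sel in dict(all=slice(None)).items():
    ok,r,t=cv2.solvePnP(obj,im,K,None)
    C=np.eye(4);C[:3,:3]=cv2.Rodrigues(r)[0];C[:3,3]=t[:,0]
    pr=cv2.projectPoints(obj,r,t,K,None)[0][:,0];print("rms",np.sqrt(((pr-im)**2).sum(1).mean()))
    W=c5["world_from_camera"]@C
    print("bottom",W[:3,3],"axes x",W[:3,0],"z",W[:3,2],"noz",W@[.066,0,.062,1])
E
```

```text
[[ 1.     -0.0001  0.0002 -0.0013]
 [-0.      0.9472  0.3208 -0.0822]
 [-0.0002 -0.3208  0.9472 -0.142 ]
 [ 0.      0.      0.      1.    ]]
[[-0.022  -0.0124  0.0332]
 [-0.022   0.0088  0.0332]
 [-0.022  -0.0124  0.0401]
 [-0.022   0.0087  0.0401]
 [-0.022  -0.0125  0.0467]
 [-0.022   0.0089  0.0469]
 [-0.022  -0.0124  0.0536]
 [-0.022   0.0088  0.054 ]
 [-0.022  -0.0126  0.0603]
 [-0.022   0.0089  0.0605]
 [-0.0172 -0.014   0.078 ]
 [-0.0172  0.0104  0.078 ]
 [-0.0029 -0.0021  0.078 ]]
rms 0.3652076047778585
bottom [ 0.4496 -0.1256  0.0533] axes x [ 0.9714  0.2376 -0.002 ] z [0.0009 0.0049 1.    ] noz [ 0.5138 -0.1097  0.1152  1.    ]
```

apply_moves(increments=[0.003, 0, -0.005, 0, 0.002, 0, 0.03, 0.004, 0, -0.006, 0, 0.002, 0, 0.03, 0.004, 0, -0.006, 0, 0.002, 0, 0.03, 0.004, -0.001, -0.005, 0, 0.002, 0, 0.03, 0.003, 0, -0.003, 0, 0, 0, 0.03, 0.001, 0, -0.001, 0, 0, 0, 0.03, 0, 0, 0, 0, 0, 0, 0.03, 0, 0, 0, 0, 0, 0, 0.03, 0, 0, 0, 0, 0, 0, 0.03, 0, 0, 0, 0, 0, 0, 0.03])

```text
time_s: 7.17
tool_pos: [0.4712, -0.1249, 0.0441]
ee_rot: [0.617, 0.787, -0.0, -0.001]
wrist_force: [-0.9, -0.4, -1.2]
opening: 0.414
```

```bash
python3 look.py 6
```

```text
t 7.17 p [ 0.4712 -0.1249  0.0441] yawx 1.8105 z [-0.0017  0.0001 -1.    ] q [-0.2589 -0.0499 -0.325   1.2973 -0.0004 -0.4986] F [-0.9286 -0.3635 -1.1799] op 0.4136
```

View pics/s6c.png

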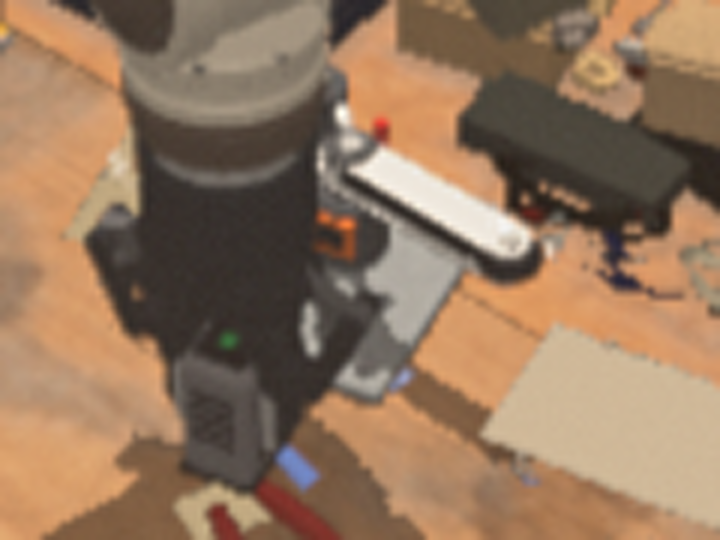

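View pics/wrist6.png

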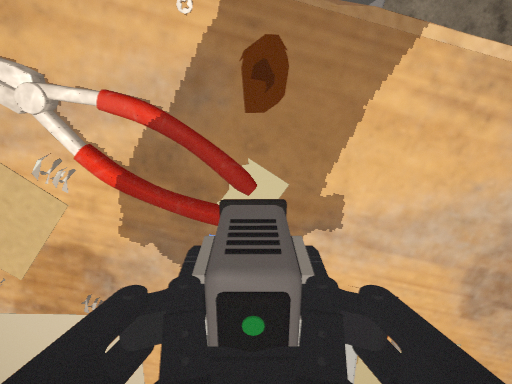

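apply_moves(increments=[0, -0.002, 0.002, 0, -0.001, 0, 0.03, 0, -0.0015, 0.001, 0, 0, 0, 0.03, 0, 0, 0, 0, 0, 0, 0.03, 0, 0, 0, 0, 0, 0, 0.03, 0, 0, 0, 0, 0, 0, 0.03, 0, 0, 0, 0, 0, 0, 0.03, 0, 0, 0, 0, 0, 0, 0.03, 0, 0, 0, 0, 0, 0, 0.03, 0, 0, 0, 0, 0, 0, 0.03, 0, 0, 0, 0, 0, 0, 0.03])

```text
time_s: 8.15
tool_pos: [0.4714, -0.129, 0.0483]
ee_rot: [0.618, 0.786, 0.0, 0.001]
wrist_force: [0.7, -0.2, -2.3]
opening: 0.416
```

```bash
python3 -c "
from h import *
st()"
```

```text
t 8.15 p [ 0.4714 -0.129   0.0483] yawx 1.8101 z [ 0.001  -0.0004 -1.    ] q [-0.2671 -0.0517 -0.3185  1.3029 -0.0001 -0.5064] F [ 0.7489 -0.1535 -2.3383] op 0.4165
```

apply_moves(increments=[0, 0, 0, 0, 0, 0, 0.03, 0, 0, 0, 0, 0, 0, 0.03, 0, 0, 0, 0, 0, 0, 0.03, 0, 0, 0, 0, 0, 0, 0.03, 0, 0, 0, 0, 0, 0, 0.03, 0, 0, 0, 0, 0, 0, 0.03, 0, 0, 0, 0, 0, 0, 0.03, 0, 0, 0, 0, 0, 0, 0.03, 0, 0, 0, 0, 0, 0, 0.03, 0, 0, 0, 0, 0, 0, 0.03])

```text
time_s: 8.98
tool_pos: [0.4713, -0.1289, 0.0481]
ee_rot: [0.618, 0.786, 0.0, 0.0]
wrist_force: [0.1, 0.0, -1.1]
opening: 0.418
```

apply_moves(increments=[0, 0, 0, 0, 0, 0, 0.03, 0, 0, 0, 0, 0, 0, 0.03, 0, 0, 0, 0, 0, 0, 0.03, 0, 0, 0, 0, 0, 0, 0.03, 0, 0, 0, 0, 0, 0, 0.03, 0, 0, 0, 0, 0, 0, 0.03, 0, 0, 0, 0, 0, 0, 0.03, 0, 0, 0, 0, 0, 0, 0.03, 0, 0, 0, 0, 0, 0, 0.03, 0, 0, 0, 0, 0, 0, 0.03])

```text
time_s: 9.82
tool_pos: [0.4713, -0.1289, 0.0482]
ee_rot: [0.618, 0.787, 0.0, 0.0]
wrist_force: [0.1, 0.2, -2.2]
opening: 0.414
```

apply_moves(increments=[0, 0, 0, 0, 0, 0, 0.03, 0, 0, 0, 0, 0, 0, 0.03, 0, 0, 0, 0, 0, 0, 0.03, 0, 0, 0, 0, 0, 0, 0.03, 0, 0, 0, 0, 0, 0, 0.03, 0, 0, 0, 0, 0, 0, 0.03, 0, 0, 0, 0, 0, 0, 0.03, 0, 0, 0, 0, 0, 0, 0.03, 0, 0, 0, 0, 0, 0, 0.03, 0, 0, 0, 0, 0, 0, 0.03])

```text
time_s: 10.65
tool_pos: [0.4713, -0.1289, 0.0482]
ee_rot: [0.618, 0.787, 0.0, 0.0]
wrist_force: [-0.6, -0.4, -3.0]
opening: 0.416
```

apply_moves(increments=[0, 0, 0, 0, 0, 0, 0.03, 0, 0, 0, 0, 0, 0, 0.03, 0, 0, 0, 0, 0, 0, 0.03, 0, 0, 0, 0, 0, 0, 0.03, 0, 0, 0, 0, 0, 0, 0.03, 0, 0, 0, 0, 0, 0, 0.03, 0, 0, 0, 0, 0, 0, 0.03, 0, 0, 0, 0, 0, 0, 0.03, 0, 0, 0, 0, 0, 0, 0.03, 0, 0, 0, 0, 0, 0, 0.03])

```text
time_s: 11.48
tool_pos: [0.4713, -0.1289, 0.0481]
ee_rot: [0.618, 0.787, 0.0, 0.0]
wrist_force: [0.9, 0.1, -1.9]
opening: 0.417
```

```bash
python3 look.py 7
```

```text
t 11.48 p [ 0.4713 -0.1289  0.0481] yawx 1.8103 z [ 0.0008 -0.0004 -1.    ] q [-0.267  -0.0516 -0.3186  1.3029 -0.0001 -0.5065] F [ 0.9141  0.0741 -1.9102] op 0.4168
```

apply_moves(increments=[-0.01, -0.002, 0.003, 0, 0, 0, 0.03, -0.01, -0.002, 0.004, 0, 0, 0, 0.03, -0.01, 0.005, 0.004, 0, 0, 0, 0.03, 0, 0.015, 0, 0, 0, 0, 0.03, 0, 0.025, 0, 0, 0, -0.02, 0.03, 0.002, 0.03, 0, 0, 0, -0.02, 0.03, 0.002, 0.03, 0, 0, 0, -0.02, 0.03, 0.002, 0.03, 0, 0, 0, -0.02, 0.03, 0.002, 0.03, 0, 0, 0, -0.02, 0.03, 0.002, 0.02, 0, 0, 0, 0, 0.03])

```text
time_s: 12.47
tool_pos: [0.4424, 0.0527, 0.0633]
ee_rot: [0.662, 0.75, 0.0, 0.002]
wrist_force: [-0.1, -0.8, -1.8]
opening: 0.416
```

```bash
python3 -c "
from h import *
st()"
```

```text
t 12.47 p [0.4424 0.0527 0.0633] yawx 1.6952 z [ 0.0028 -0.0017 -1.    ] q [ 0.1199 -0.1653 -0.3928  1.3408 -0.002  -0.0045] F [-0.1047 -0.7569 -1.8163] op 0.4155
```

apply_moves(increments=[0, 0.01, 0, 0.001, 0.001, 0, 0.03, 0, 0.005, -0.003, 0, 0, 0, 0.03, 0, 0, -0.007, 0, 0, 0, 0.03, 0, 0, -0.008, 0, 0, 0, 0.03, 0, 0, -0.007, 0, 0, 0, 0.03, 0, 0, -0.004, 0, 0, 0, 0.03, 0, 0, -0.002, 0, 0, 0, 0.03, 0, 0, 0, 0, 0, 0, 0.03, 0, 0, 0, 0, 0, 0, 0.03, 0, 0, 0, 0, 0, 0, 0.03])

```text
time_s: 13.3
tool_pos: [0.4391, 0.0667, 0.0294]
ee_rot: [0.662, 0.75, -0.0, 0.001]
wrist_force: [-0.3, -0.2, -1.4]
opening: 0.418
```

```bash
python3 -c "
from h import *
st();cv2.imwrite('pics/w8.png',manip.snapshot('wrist')[:,:,::-1])"
```

```text
t 13.3 p [0.4391 0.0667 0.0294] yawx 1.695 z [ 0.0012 -0.0012 -1.    ] q [ 0.1517 -0.1508 -0.4465  1.2741 -0.0014  0.0274] F [-0.3372 -0.2197 -1.4317] op 0.4183
```

View pics/w8.png

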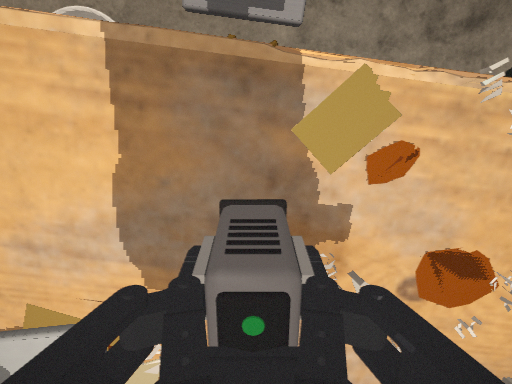

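apply_moves(increments=[0, 0, -0.002, 0, 0, 0, 0.03, 0, 0, -0.002, 0, 0, 0, 0.03, 0, 0, -0.002, 0, 0, 0, 0.03, 0, 0, -0.001, 0, 0, 0, 0.03, 0, 0, 0, 0, 0, 0, 0.03, 0, 0, 0, 0, 0, 0, 0.03, 0, 0, 0, 0, 0, 0, 0.03, 0, 0, 0, 0, 0, 0, 0.03, 0, 0, 0, 0, 0, 0, 0.03, 0, 0, 0, 0, 0, 0, 0.03])

```text
time_s: 14.18
tool_pos: [0.4399, 0.0669, 0.0226]
ee_rot: [0.662, 0.75, 0.001, 0.001]
wrist_force: [-0.2, 0.2, -2.0]
opening: 0.417
```

```bash
python3 -c "
from h import *
st()"
```

```text
t 14.18 p [0.4399 0.0669 0.0226] yawx 1.6954 z [ 0.0029 -0.001  -1.    ] q [ 0.152  -0.1466 -0.4562  1.2585 -0.0014  0.0274] F [-0.1711  0.1647 -1.9949] op 0.4171
```

apply_moves(increments=[0, 0, -0.001, 0, 0, 0, 0.03, 0, 0, -0.001, 0, 0, 0, 0.03, 0, 0, -0.001, 0, 0, 0, 0.03, 0, 0, 0, 0, 0, 0, 0.03, 0, 0, 0, 0, 0, 0, 0.03, 0, 0, 0, 0, 0, 0, 0.03, 0, 0, 0, 0, 0, 0, 0.03, 0, 0, 0, 0, 0, 0, 0.03, 0, 0, 0, 0, 0, 0, 0.03, 0, 0, 0, 0, 0, 0, 0.03])

```text
time_s: 15.02
tool_pos: [0.4402, 0.067, 0.0212]
ee_rot: [0.662, 0.75, 0.001, 0.002]
wrist_force: [-0.7, 0.7, -0.6]
opening: 0.414
```

```bash
python3 -c "
from h import *
st()"
```

```text
t 15.02 p [0.4402 0.067  0.0212] yawx 1.6954 z [ 0.0043 -0.0008 -1.    ] q [ 0.1519 -0.1464 -0.4587  1.2543 -0.0014  0.0273] F [-0.6825  0.7013 -0.5735] op 0.4141
```

apply_moves(increments=[0, 0, -0.002, 0, 0.002, 0, 0.03, 0, 0, -0.002, 0, 0.002, 0, 0.03, 0, 0, 0, 0, 0, 0, 0.03, 0, 0, 0, 0, 0, 0, 0.03, 0, 0, 0, 0, 0, 0, 0.03, 0, 0, 0, 0, 0, 0, 0.03, 0, 0, 0, 0, 0, 0, 0.03, 0, 0, 0, 0, 0, 0, 0.03, 0, 0, 0, 0, 0, 0, 0.03, 0, 0, 0, 0, 0, 0, 0.03])

```text
time_s: 15.85
tool_pos: [0.4405, 0.067, 0.0213]
ee_rot: [0.662, 0.75, 0.0, 0.001]
wrist_force: [-0.0, 0.3, 0.4]
opening: 0.417
```

```bash
python3 -c "
from h import *
st()"
```

```text
t 15.85 p [0.4405 0.067  0.0213] yawx 1.6954 z [ 0.0019 -0.0005 -1.    ] q [ 0.1514 -0.1433 -0.4559  1.2563 -0.0007  0.0268] F [-0.0471  0.3075  0.354 ] op 0.417
```

apply_moves(increments=[0, 0, 0, 0, 0, 0, 0.04, 0, 0, 0, 0, 0, 0, 0.045, 0, 0, 0, 0, 0, 0, 0.05, 0, 0, 0, 0, 0, 0, 0.06, 0, 0, 0, 0, 0, 0, 0.07, 0, 0, 0, 0, 0, 0, 0.085, 0, 0, 0, 0, 0, 0, 0.085, 0, 0, 0, 0, 0, 0, 0.085, 0, 0, 0, 0, 0, 0, 0.085, 0, 0, 0, 0, 0, 0, 0.085])

```text
time_s: 16.68
tool_pos: [0.4411, 0.0671, 0.0218]
ee_rot: [0.662, 0.75, 0.001, 0.001]
wrist_force: [1.3, 0.4, -0.7]
opening: 0.995
```

```bash
python3 -c "
from h import *
st();cv2.imwrite('pics/w9.png',manip.snapshot('wrist')[:,:,::-1])"
```

```text
t 16.68 p [0.4411 0.0671 0.0218] yawx 1.6954 z [ 0.0033 -0.0003 -1.    ] q [ 0.1514 -0.1435 -0.4551  1.2559 -0.0008  0.0269] F [ 1.3065  0.3701 -0.686 ] op 0.9949
```

View pics/w9.png

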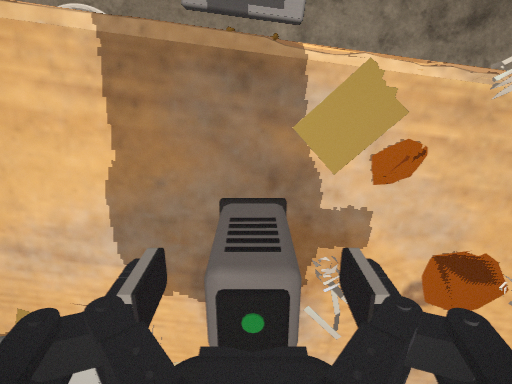

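apply_moves(increments=[0, 0, 0.01, 0, 0, 0, 0.085, 0, 0, 0.018, 0, 0, 0, 0.085, 0, 0, 0.018, 0, 0, 0, 0.085, 0, 0, 0.018, 0, 0, 0, 0.085, 0, 0, 0.018, 0, 0, 0, 0.085, 0, 0, 0.018, 0, 0, 0, 0.085, 0, 0, 0.018, 0, 0, -0.05, 0.085, 0, -0.005, 0.018, 0, 0, -0.1, 0.085, 0, -0.01, 0.01, 0, 0, -0.12, 0.085, 0, -0.01, 0, 0, 0, -0.12, 0.085])

```text
time_s: 17.57
tool_pos: [0.4388, 0.0423, 0.1807]
ee_rot: [0.797, 0.604, 0.002, 0.001]
wrist_force: [0.9, 0.7, 0.1]
opening: 0.993
```

apply_moves(increments=[0.005, -0.02, 0, 0, 0, -0.12, 0.085, 0.01, -0.02, 0, 0, 0, -0.12, 0.085, 0.01, -0.02, 0, 0, 0, -0.12, 0.085, 0.01, -0.02, 0, 0, 0, -0.12, 0.085, 0.01, -0.02, 0, 0, 0, -0.12, 0.085, 0.01, -0.02, 0, 0, 0, -0.12, 0.085, 0.01, -0.02, 0, 0, 0, -0.12, 0.085, 0.01, -0.01, 0, 0, 0, -0.1, 0.085, 0.01, 0, 0, 0, 0, -0.05, 0.085, 0, 0, 0, 0, 0, 0, 0.085])

```text
time_s: 18.4
tool_pos: [0.5269, -0.1173, 0.1917]
ee_rot: [0.992, 0.126, 0.005, 0.005]
wrist_force: [0.0, 0.2, 0.3]
opening: 0.999
```

```bash
python3 look.py 10
```

```text
t 18.4 p [ 0.5269 -0.1173  0.1917] yawx 0.2518 z [ 0.0114 -0.0093 -0.9999] q [-0.2156  0.0374  0.0471  1.5674 -0.0066  1.1034] F [0.0417 0.1727 0.287 ] op 0.9994
```

View pics/wrist10.png

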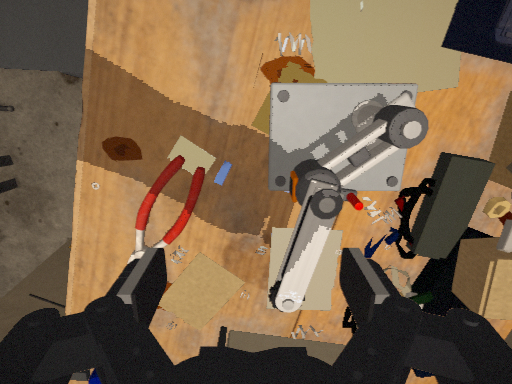

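View pics/scene10.png

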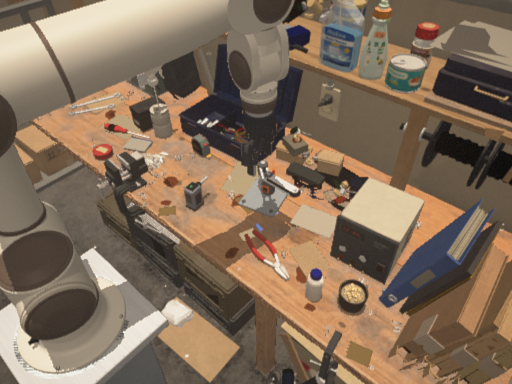

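```bash
python3 - <<'E'
from h import *
c=dict(np.load("wrist10.npz"))
p=onz(c,(325,204),.130);e=onz(c,(289,301),.127);print(p,e,np.linalg.norm((e-p)[:2]),np.arctan2(*(e-p)[1::-1]))
a=onz(c,(313,238),.127);print(a)
for n,u in dict(pin=(356,202),ring=(405,126),box1=(441,152),box2=(413,245)).items(): print(n,onz(c,u,.13))
E
```

```text
[ 0.5767 -0.1036  0.13  ] [ 0.5774 -0.1932  0.127 ] 0.08959954398652757 -1.5624870066943832
[ 0.5781 -0.1331  0.127 ]
pin [ 0.5977 -0.0965  0.13  ]
ring [ 0.6095 -0.0378  0.13  ]
box1 [ 0.6405 -0.0477  0.13  ]
box2 [ 0.6522 -0.1185  0.13  ]
```

apply_moves(increments=[0.006, -0.006, 0, 0.002, 0.002, -0.04, 0.085, 0.009, -0.008, 0, 0.002, 0.002, -0.06, 0.085, 0.009, -0.008, 0, 0.002, 0.002, -0.06, 0.085, 0.009, -0.008, -0.004, 0.002, 0.002, -0.05, 0.085, 0.007, -0.006, -0.005, 0, 0.002, -0.03, 0.085, 0.004, -0.003, -0.005, 0, 0, -0.01, 0.085, 0, 0, -0.003, 0, 0, 0, 0.085, 0, 0, 0, 0, 0, 0, 0.085, 0, 0, 0, 0, 0, 0, 0.085, 0, 0, 0, 0, 0, 0, 0.085])

```text
time_s: 19.38
tool_pos: [0.5666, -0.1518, 0.1769]
ee_rot: [1.0, 0.009, 0.0, 0.001]
wrist_force: [0.4, 0.7, 0.0]
opening: 0.994
```

```bash
python3 look.py 11
```

```text
t 19.38 p [ 0.5666 -0.1518  0.1769] yawx 0.0184 z [ 0.     -0.0019 -1.    ] q [-0.2609  0.1608  0.1521  1.5615 -0.0018  1.2914] F [0.4455 0.6893 0.0231] op 0.994
```

View pics/wrist11.png

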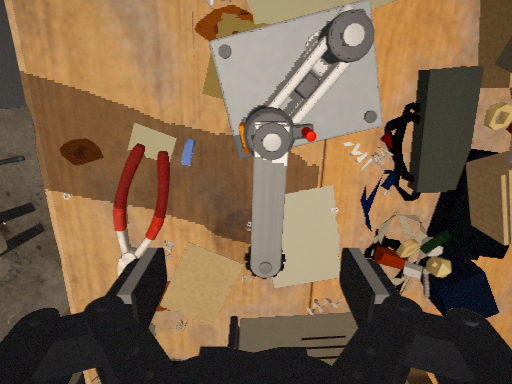

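```bash
python3 - <<'E'
from h import *
c=dict(np.load("wrist11.npz"))
p=onz(c,(271,139),.130);e=onz(c,(264.5,269),.127);print(p,e,np.linalg.norm((e-p)[:2]),np.arctan2(*(e-p)[1::-1]))
a=onz(c,((255+286)/2,190),.127);b=onz(c,((251.5+282)/2,240),.127);print(a,b)
E
```

```text
[ 0.5778 -0.1021  0.13  ] [ 0.5768 -0.1974  0.127 ] 0.09522121626966402 -1.5813688393983605
[ 0.5789 -0.1365  0.127 ] [ 0.5776 -0.1737  0.127 ]
```

apply_moves(increments=[0.004, -0.003, -0.004, 0.001, 0, -0.012, 0.085, 0.004, -0.003, -0.006, 0, 0, -0.012, 0.085, 0.003, -0.002, -0.008, 0, 0, -0.008, 0.085, 0, 0, -0.01, 0, 0, 0, 0.085, 0, 0, -0.01, 0, 0, 0, 0.085, 0, 0, -0.01, 0, 0, 0, 0.085, 0, 0, -0.01, 0, 0, 0, 0.085, 0, 0, -0.008, 0, 0, 0, 0.085, 0, 0, -0.002, 0, 0, 0, 0.085, 0, 0, 0, 0, 0, 0, 0.085])

```text
time_s: 20.37
tool_pos: [0.5777, -0.1604, 0.0998]
ee_rot: [1.0, -0.009, -0.001, 0.0]
wrist_force: [0.2, -0.0, -0.3]
opening: 0.995
```

```bash
python3 look.py 12
```

```text
t 20.37 p [ 0.5777 -0.1604  0.0998] yawx -0.0171 z [-0.002  -0.0003 -1.    ] q [-0.2705  0.1966  0.0445  1.4206 -0.0008  1.3174] F [ 0.1878 -0.0397 -0.3114] op 0.995
```

View pics/wrist12.png

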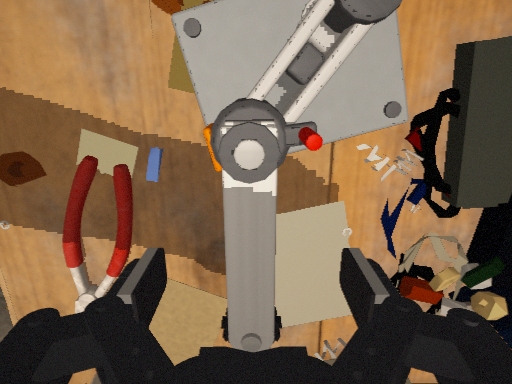

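apply_moves(increments=[0, 0, -0.002, 0, 0, 0, 0.085, 0, 0, -0.002, 0, 0, 0, 0.06, 0, 0, 0, 0, 0, 0, 0.05, 0, 0, 0, 0, 0, 0, 0.04, 0, 0, 0, 0, 0, 0, 0.03, 0, 0, 0, 0, 0, 0, 0.015, 0, 0, 0, 0, 0, 0, 0.015, 0, 0, 0, 0, 0, 0, 0.015, 0, 0, 0, 0, 0, 0, 0.015, 0, 0, 0, 0, 0, 0, 0.015], grip_force=50)

```text
time_s: 21.35
tool_pos: [0.578, -0.1611, 0.0998]
ee_rot: [1.0, -0.009, 0.0, 0.001]
wrist_force: [-0.8, 0.8, -0.4]
opening: 0.249
```

```bash
python3 - <<'E'
from h import *
s=st()
# plan path: pivot, radius from current
P=np.array([.5777,-.1025]);v=s["tool_pos"][:2]-P;r=np.hypot(*v);a0=np.arctan2(v[1],v[0]);print(r,a0)
for k in range(0,12):
    a=a0+k*.1;print(k,P+r*np.array([np.cos(a),np.sin(a)]),r*.1*np.array([-np.sin(a+.05),np.cos(a+.05)]))
E
```

```text
t 21.35 p [ 0.578  -0.1611  0.0998] yawx -0.0174 z [ 0.0009 -0.0023 -1.    ] q [-0.2709  0.1943  0.0418  1.4169 -0.0019  1.3173] F [-0.8393  0.7864 -0.3802] op 0.2485
0.05858776151236418 -1.5660348621506195
0 [ 0.578  -0.1611] [0.0058 0.0003]
1 [ 0.5838 -0.1608] [0.0058 0.0009]
2 [ 0.5896 -0.1599] [0.0057 0.0015]
3 [ 0.5953 -0.1584] [0.0055 0.002 ]
4 [ 0.6008 -0.1564] [0.0053 0.0026]
5 [ 0.606  -0.1538] [0.005  0.0031]
6 [ 0.611  -0.1507] [0.0046 0.0036]
7 [ 0.6157 -0.1471] [0.0043 0.004 ]
8 [ 0.6199 -0.1431] [0.0038 0.0044]
9 [ 0.6238 -0.1387] [0.0034 0.0048]
10 [ 0.6272 -0.1339] [0.0029 0.0051]
11 [ 0.63   -0.1288] [0.0024 0.0054]
```

apply_moves(increments=[0.003, 0.0001, 0, 0, 0, 0.04, 0.015, 0.003, 0.0002, 0, 0, 0, 0.05, 0.015, 0.003, 0.0004, 0, 0, 0, 0.05, 0.015, 0.0029, 0.0005, 0, 0, 0, 0.05, 0.015, 0.0029, 0.0007, 0, 0, 0, 0.05, 0.015, 0.0028, 0.0008, 0, 0, 0, 0.05, 0.015, 0.0027, 0.001, 0, 0, 0, 0.05, 0.015, 0.0027, 0.0011, 0, 0, 0, 0.05, 0.015, 0.0026, 0.0013, 0, 0, 0, 0.04, 0.015, 0.001, 0.0005, 0, 0, 0, 0.02, 0.015])

```text
time_s: 22.18
tool_pos: [0.6043, -0.1546, 0.0998]
ee_rot: [0.975, 0.224, -0.001, 0.001]
wrist_force: [-2.3, -0.2, 2.1]
opening: 0.252
```

```bash
cat > cg.py <<'E'
from h import *
s=st();P=np.array([.5777,-.1025]);v=s["tool_pos"][:2]-P;r=np.hypot(*v);a=np.arctan2(v[1],v[0]);print("r",r,"a",a,"cage",a+1.591,"torque",s["torque"])
E
python3 cg.py
```

```text
t 22.18 p [ 0.6043 -0.1546  0.0998] yawx 0.452 z [-0.0009 -0.0025 -1.    ] q [-0.2493  0.2531  0.1112  1.4292 -0.0026  0.8695] F [-2.311  -0.2214  2.1172] op 0.2521
r 0.05851447787459915 a -1.0991337655849505 cage 0.4918662344150495 torque [ 0.0144  0.3084 -0.1405]
```

apply_moves(increments=[0.0026, 0.0014, 0, 0, 0, 0.05, 0.015, 0.0025, 0.0015, 0, 0, 0, 0.05, 0.015, 0.0024, 0.0016, 0, 0, 0, 0.05, 0.015, 0.0023, 0.0018, 0, 0, 0, 0.05, 0.015, 0.0022, 0.0019, 0, 0, 0, 0.05, 0.015, 0.0021, 0.002, 0, 0, 0, 0.05, 0.015, 0.002, 0.0021, 0, 0, 0, 0.05, 0.015, 0.0019, 0.0022, 0, 0, 0, 0.05, 0.015, 0.0018, 0.0023, 0, 0, 0, 0.05, 0.015, 0.001, 0.0014, 0, 0, 0, 0.03, 0.015])

```text
time_s: 23.02
tool_pos: [0.6255, -0.1364, 0.0998]
ee_rot: [0.89, 0.456, -0.0, 0.001]
wrist_force: [-2.3, -0.1, 0.7]
opening: 0.247
```

```bash
python3 cg.py
```

```text
t 23.02 p [ 0.6255 -0.1364  0.0998] yawx 0.9478 z [ 0.0001 -0.0023 -1.    ] q [-0.2136  0.292   0.1585  1.4368 -0.0022  0.4094] F [-2.3477 -0.1239  0.7408] op 0.2472
r 0.05855878291493705 a -0.6163449315015831 cage 0.9746550684984169 torque [ 0.0042  0.2465 -0.2835]
```

apply_moves(increments=[0.0013, 0.002, 0, 0, 0, 0.035, 0.015, 0.0012, 0.002, 0, 0, 0, 0.035, 0.015, 0.0011, 0.0018, 0, 0, 0, 0.03, 0.015, 0.0008, 0.0014, 0, 0, 0, 0.02, 0.015, 0.0005, 0.001, 0, 0, 0, 0.01, 0.015, 0.0005, 0.001, 0, 0, 0, 0, 0.015, 0.0005, 0.001, 0, 0, 0, 0, 0.015, 0.0005, 0.001, 0, 0, 0, 0, 0.015, 0.0005, 0.001, 0, 0, 0, 0, 0.015, 0.0005, 0.001, 0, 0, 0, 0, 0.015])

```text
time_s: 23.85
tool_pos: [0.6294, -0.1299, 0.0998]
ee_rot: [0.859, 0.512, -0.006, 0.004]
wrist_force: [-5.3, -7.6, 1.6]
opening: 0.247
```

```bash
python3 cg.py
```

```text
t 23.85 p [ 0.6294 -0.1299  0.0998] yawx 1.0739 z [-0.0061 -0.013  -0.9999] q [-0.1973  0.3022  0.1712  1.4432 -0.014   0.2996] F [-5.3214 -7.6089  1.5581] op 0.2467
r 0.05848634931658668 a -0.4874985628756459 cage 1.1035014371243541 torque [-0.7139  0.4023  0.0723]
```

apply_moves(increments=[0.001, 0.0017, 0, 0.003, -0.002, 0, 0.015, 0.001, 0.0017, 0, 0.003, -0.002, 0, 0.015, 0.001, 0.0017, 0, 0.003, -0.002, 0, 0.015, 0.001, 0.0017, 0, 0.003, -0.001, 0, 0.015, 0.001, 0.0017, 0, 0.003, -0.001, 0, 0.015, 0.001, 0.0017, 0, 0.003, -0.001, 0, 0.015, 0.001, 0.0017, 0, 0.003, -0.001, 0, 0.015, 0.001, 0.0017, 0, 0.003, -0.001, 0, 0.015, 0.001, 0.0017, 0, 0.003, -0.001, 0, 0.015, 0.001, 0.0017, 0, 0.003, -0.001, 0, 0.015])

```text
time_s: 24.68
tool_pos: [0.6291, -0.1302, 0.0998]
ee_rot: [0.863, 0.505, -0.007, 0.001]
wrist_force: [-9.1, -10.8, 1.7]
opening: 0.25
```

```bash
python3 cg.py; python3 look.py 14
```

```text
t 24.68 p [ 0.6291 -0.1302  0.0998] yawx 1.058 z [-0.0115 -0.0091 -0.9999] q [-0.1992  0.3081  0.1784  1.4506 -0.0112  0.3137] F [ -9.0624 -10.7782   1.7011] op 0.2504
r 0.058390309737874145 a -0.49476256867033414 cage 1.096237431329666 torque [-1.5348  1.0609  0.4332]
t 24.68 p [ 0.6291 -0.1302  0.0998] yawx 1.058 z [-0.0115 -0.0091 -0.9999] q [-0.1992  0.3081  0.1784  1.4506 -0.0112  0.3137] F [ -9.0624 -10.7782   1.7011] op 0.2504
```

View pics/wrist14.png

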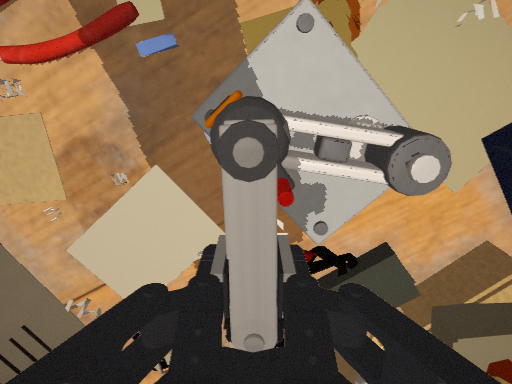

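View pics/scene14.png

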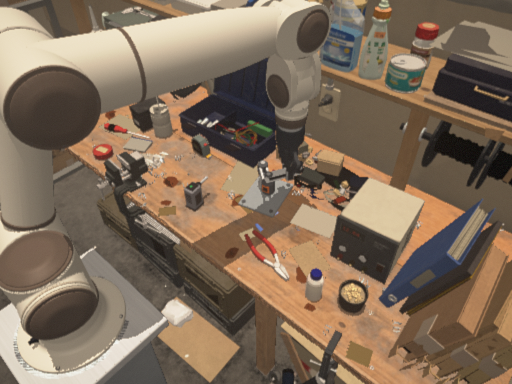

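View pics/top14.png

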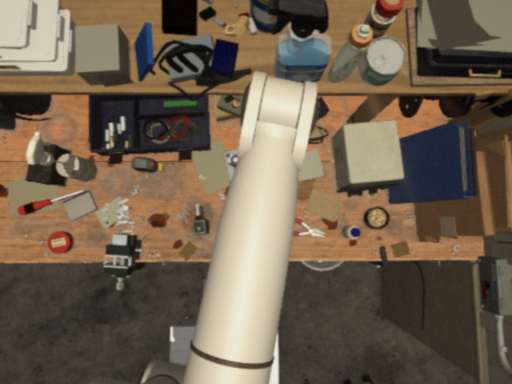

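```bash
python3 - <<'E'
from h import *
c=dict(np.load("wrist14.npz"))
im=cv2.imread("pics/wrist14.png")
crop("pics/wrist14.png","pics/w14c.png",180,90,320,210,5)
p=onz(c,(251,147),.132);e=onz(c,(253.5,342),.127);print(p,e,np.arctan2(*(e-p)[1::-1]), "expect -0.49")
a=onz(c,((222+278)/2,190),.127);b=onz(c,((223+280)/2,300),.127);print(a,b,np.arctan2(*(b-a)[1::-1]))
g=cv2.cvtColor(im,cv2.COLOR_BGR2GRAY)
for r in (185,200,215,230): print(r,g[r,214:292:1].tolist())
E
```

```text
[ 0.5765 -0.1017  0.132 ] [ 0.6593 -0.1473  0.127 ] -0.5030003647705273 expect -0.49
[ 0.5921 -0.1111  0.127 ] [ 0.638  -0.1363  0.127 ] -0.5027590757734789
185 [105, 104, 99, 99, 101, 100, 107, 99, 131, 144, 155, 156, 159, 159, 160, 158, 161, 160, 158, 160, 159, 159, 157, 154, 156, 155, 156, 155, 157, 158, 159, 159, 160, 157, 157, 157, 157, 155, 155, 154, 155, 155, 153, 155, 154, 155, 156, 154, 155, 154, 154, 156, 157, 156, 156, 156, 156, 155, 153, 154, 152, 144, 126, 82, 47, 51, 41, 47, 48, 53, 42, 50, 48, 46, 47, 48, 65, 61]
200 [102, 100, 103, 103, 103, 102, 101, 99, 101, 135, 150, 155, 157, 155, 157, 158, 158, 160, 160, 159, 157, 157, 157, 158, 156, 153, 155, 154, 157, 155, 156, 159, 157, 158, 156, 157, 156, 155, 152, 153, 155, 154, 153, 152, 153, 156, 157, 157, 154, 155, 152, 154, 158, 157, 156, 156, 156, 155, 152, 152, 154, 145, 127, 88, 65, 61, 51, 48, 56, 61, 61, 54, 60, 52, 53, 55, 48, 59]
215 [104, 104, 100, 100, 104, 102, 98, 100, 97, 101, 140, 151, 155, 157, 157, 157, 157, 159, 159, 159, 158, 159, 157, 155, 155, 155, 155, 156, 154, 154, 155, 157, 158, 158, 153, 153, 155, 153, 153, 153, 154, 152, 150, 151, 152, 153, 156, 154, 155, 155, 152, 152, 155, 156, 155, 153, 156, 152, 152, 150, 150, 141, 126, 110, 100, 99, 101, 100, 101, 101, 102, 106, 109, 102, 99, 103, 107, 111]
230 [184, 185, 183, 183, 184, 185, 184, 184, 136, 107, 105, 140, 152, 156, 155, 158, 157, 158, 158, 159, 159, 157, 157, 155, 155, 151, 150, 153, 153, 155, 155, 157, 155, 157, 156, 155, 154, 152, 152, 152, 150, 149, 151, 150, 152, 151, 152, 153, 153, 153, 152, 152, 153, 155, 154, 153, 156, 153, 152, 155, 150, 144, 126, 105, 97, 101, 102, 102, 102, 124, 109, 105, 108, 105, 102, 104, 104, 105]
```

View pics/w14c.png

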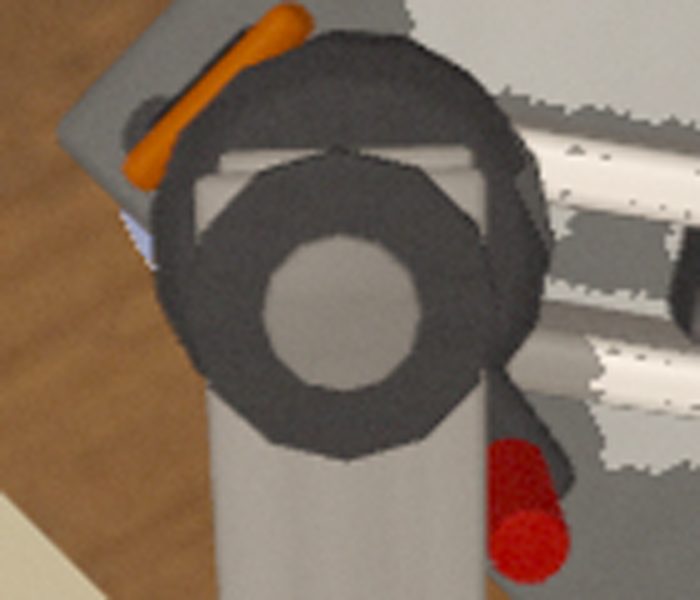

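apply_moves(increments=[0.001, 0.0017, 0, 0, 0, 0.01, 0.015, 0.001, 0.0017, 0, 0, 0, 0.01, 0.015, 0.001, 0.0017, 0, 0, 0, 0.01, 0.015, 0.001, 0.0017, 0, 0, 0, 0.01, 0.015, 0.001, 0.0017, 0, 0, 0, 0.01, 0.015, 0.001, 0.0017, 0, 0, 0, 0.01, 0.015, 0.001, 0.0017, 0, 0, 0, 0.01, 0.015, 0.001, 0.0017, 0, 0, 0, 0.01, 0.015, 0.001, 0.0017, 0, 0, 0, 0.01, 0.015, 0.001, 0.0017, 0, 0, 0, 0.01, 0.015])

```text
time_s: 25.67
tool_pos: [0.6289, -0.1295, 0.0996]
ee_rot: [0.843, 0.537, -0.02, 0.006]
wrist_force: [-8.2, -10.5, 2.1]
opening: 0.244
```

```bash
python3 cg.py; python3 look.py 15;python3 - <<'E'
from h import *
crop("pics/wrist15.png","pics/w15c.png",180,90,320,210,5)
E
```

```text
t 25.67 p [ 0.6289 -0.1295  0.0996] yawx 1.1344 z [-0.0277 -0.0319 -0.9991] q [-0.1869  0.3195  0.1919  1.4645 -0.0365  0.2501] F [ -8.1627 -10.458    2.1437] op 0.2436
r 0.05784773426786535 a -0.4858530261779863 cage 1.1051469738220137 torque [-0.9751  0.8427 -1.3837]
t 25.67 p [ 0.6289 -0.1295  0.0996] yawx 1.1344 z [-0.0277 -0.0319 -0.9991] q [-0.1869  0.3195  0.1919  1.4645 -0.0365  0.2501] F [ -8.1627 -10.458    2.1437] op 0.2436
```

View pics/w15c.png

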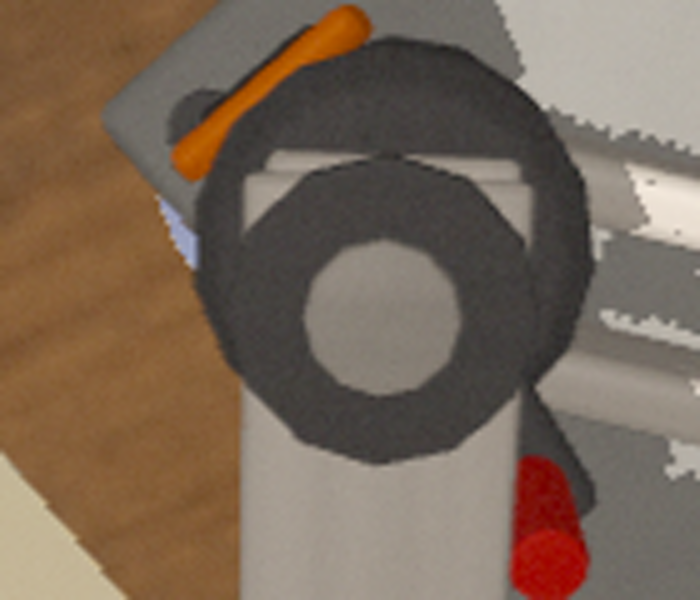

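apply_moves(increments=[0.0007, 0.0012, 0, 0.005, -0.004, -0.004, 0.015, 0.0007, 0.0012, 0, 0.005, -0.004, -0.002, 0.015, 0.0007, 0.0012, 0, 0.005, -0.004, 0.002, 0.015, 0.0007, 0.0012, 0, 0.005, -0.004, 0.003, 0.015, 0.0007, 0.0012, 0, 0.005, -0.004, 0.003, 0.015, 0.0007, 0.0012, 0, 0.005, -0.004, 0.003, 0.015, 0.0007, 0.0012, 0, 0.004, -0.003, 0.003, 0.015, 0.0007, 0.0012, 0, 0.004, -0.003, 0.003, 0.015, 0.0007, 0.0012, 0, 0.003, -0.002, 0.003, 0.015, 0.0007, 0.0012, 0, 0.003, -0.002, 0.003, 0.015])

```text
time_s: 26.65
tool_pos: [0.629, -0.1293, 0.0997]
ee_rot: [0.847, 0.532, -0.002, -0.0]
wrist_force: [-5.2, -4.9, 1.7]
opening: 0.247
```

```bash
python3 cg.py
```

```text
t 26.65 p [ 0.629  -0.1293  0.0997] yawx 1.1214 z [-0.0042 -0.0022 -1.    ] q [-0.2015  0.3014  0.17    1.4431 -0.003   0.248 ] F [-5.2011 -4.8999  1.676 ] op 0.247
r 0.05790788558988157 a -0.48172554555163105 cage 1.1092744544483688 torque [-1.4333  1.0446 -0.8951]
```

```bash
python3 look.py 16; python3 cg.py; python3 - <<'E'
from h import *
crop("pics/wrist16.png","pics/w16c.png",180,90,320,210,5)
crop("pics/scene16.png","pics/s16c.png",150,120,340,310,3)
c=dict(np.load("wrist16.npz"))
E
```

```text
t 26.65 p [ 0.629  -0.1293  0.0997] yawx 1.1214 z [-0.0042 -0.0022 -1.    ] q [-0.2015  0.3014  0.17    1.4431 -0.003   0.248 ] F [-5.2011 -4.8999  1.676 ] op 0.247
t 26.8 p [ 0.629  -0.1293  0.0997] yawx 1.1214 z [-0.0043 -0.0022 -1.    ] q [-0.2014  0.3014  0.17    1.4431 -0.0031  0.248 ] F [-5.6088 -5.0216  1.816 ] op 0.2514
r 0.057898229392541294 a -0.481825573475239 cage 1.109174426524761 torque [-1.3792  1.1064 -0.8408]
```

View pics/w16c.png

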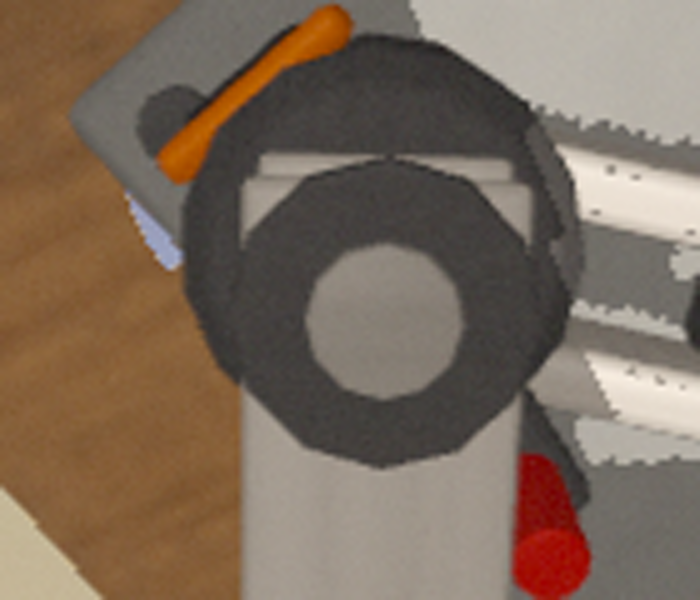

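View pics/s16c.png

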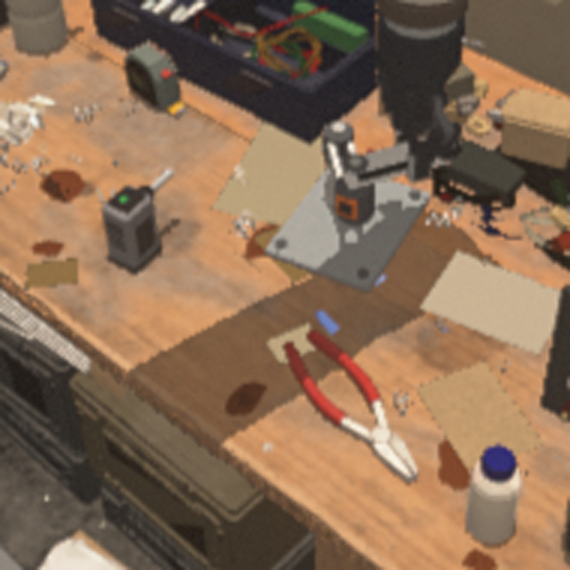

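The arm is tight against the red pin at crop (515, 530). The duster stands upright, and the pliers, tape measure and bottle have not moved. The reading is steady, so I am handing in.

```bash
python3 -c "
from h import *
print(manip.hand_in()); st()"
```

```text
the job is handed in; nothing more can be done
None
the job is handed in; nothing more can be done
```

The whole job was done in the order asked and handed in at about 26.8 s, with the fingers still pinching the cage arm against its stop.

- **Blowing out the pivot:** I held the nozzle at the window for over 3.3 s, with measured TCP drift of about 0.2 mm. My estimate puts it about 25 mm away, centred to within 1–2 mm and square to within about 0.01 rad. The gripper hid the nozzle tip from every camera there. The estimate therefore rests on the pose of the gripped duster and on the window position found from the top and scene views.
- **Setting the duster down:** The last pictures show it standing upright on the bench at about (0.44, 0.067), released. The pliers, tape measure and bottle look unmoved.
- **Cage arm:** I pinched it at about 58 mm from the pivot and swung it until it met the red pin. The fingertip position gave a cage angle of about 1.10–1.11 rad. The wrist push was about 7.5 N plus about 0.85 N m of twist, clearly more than the spring.

**A check that disagreed:** partway through pushing, a wrist picture put the angle nearer 1.08 rad, and the wrist forces suggested the arm was only just home. I added some turn to press it firmly onto the pin and eased the twist from about 1.4 to 0.85 N m. The final picture shows the arm touching the pin, and the readings were steady over the last 0.15 s.

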